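# Empty the microscope sorting tray into the collecting bowl

## Robot

A 6-joint arm with a two-finger parallel gripper is mounted at the origin on the work surface. World frame = base frame: x ahead of the robot, y to its left, z up, the work surface at z = 0. Lengths are in m, angles in rad, forces in N, time in s.
With the tool pointing down it reaches from about 0.25 to 0.725 m from the base axis. Payload 9.7 kg.
Tool frame: the origin (TCP) lies midway between the tips of the shut fingers; the grasp point (between the pads) lies 19 mm behind it (bot.grip_point_offset is the distance from the TCP to the grasp point, in m); z points along the fingers, y is the line along which they close (so a half turn about z gives the same grasp; the last joint's range is limited). The gripper opens to 85 mm and grips with 20 to 120 N. Pads are 22 mm wide; open, the fingers measure 114 mm over their backs; the gripper's body (76 mm by 85 mm) begins 54 mm behind the grasp point. The pads swing forward as they close: fully open they stand 13 mm farther back than shut.
Start: joints at [1.271, 0.087, 0.176, 1.66, 0, 1.571], TCP at [0.162, 0.525, 0.231] pointing down, gripper open.
Joint ranges: [-3.13, 3.13], [-0.85, 1.81], [-1.15, 1.24], [-2.2, 2.28], [-1.44, 1.52], [-3.14, 3.14]. Speed limits (rad/s): [2.22, 2.22, 2.57, 3.14, 3.14, 3.14].

## Interface

Orientations are given as a rotation vector (axis times angle).
In Python, from rig import bot, capture, calibration gives the robot as it stands.
- The arm moves only by the tool step_arm, never from a script. Its argument "motion" is a list of rows, each an object with "linear": the shift along the tool's x, y, z in cm, a list of three; "twist": the turn, a rotation vector about the tool's x, y, z in degrees, a list of three. In form: [{"linear": [tx, ty, tz], "twist": [ax, ay, az]}, ...]. A call has 1 to 10 rows; each row shifts and turns the commanded pose from where the row before left it, along the tool's axes as they then stand; what a row does not reach is not made up. A row lasts 1/10 s, in which the tool goes at most 50 mm and 8.59 degrees, less where a joint would pass 70% of its speed; a pose out of reach is approached as far as the arm can. A call is refused whole if a number of a shift passes 5 or a number of a turn 8.59, either way. A call with a gripper value outside its range is refused whole. "claw" is the opening, from 0 (shut) to 1 (fully open), set as the call begins (left out, the last holds). The fingers move at their own pace and stop on an object; the grip force is fixed at half the most. Time passes only in rows, so rows that do not move let the fingers close. It gives the time, the measured TCP pose, the force, the opening and the grip force at its end, in the units of the state.
- bot.read_state(): the state, without advancing time (a new reading comes with each control period).
- capture(name): name is "scene" or "top" or "wrist"; returns the picture (480x640x3 uint8, blue, green, red); there is no depth.
- calibration(name): a dict with "vfov" (degrees; the focal length in pixels is half the picture's height over the tangent of half this angle, whatever the lens; pixels are square), "cx", "cy" (the principal point, pixels), "D" ([k1, k2, p1, p2, k3] as OpenCV has them; the pictures are not rectified), "rvec" (rotation vector, rad) and "tvec" (3), from world to camera coordinates, as OpenCV has them; the wrist camera has in their place "hand_eye" (4x4, takes a point from camera to tool coordinates, whose origin is the TCP and whose axes are the flange's). Camera axes: x right, y down, z forward; pixel columns grow to the right and rows downward; lengths in m; the calibration is good to about 2 mm. A picture is of the moment at which its call begins: read the wrist's pose just before it. calibration takes no time and is no camera call.
- bot.finish_job(): hands the job in; it is judged then, once.
The state is a dict: "t": time; "joint_pos": joint angles; "joint_velocities": joint speeds; "tau": joint torques, N m; "tool_pos": TCP position; "tool_rot": TCP orientation; "contact_force": force on the tool from outside, world axes, zero at the start; "wrist_torque": the same for the moment, N m; "finger_gap": finger opening in m; "grasp_force": force on a finger pad.
Only numpy, scipy, OpenCV 4.12 (cv2) and the standard library are available. Lean on these libraries where they do the work, as an engineer would, in place of code of your own. Each camera call takes 0.05 s, during which the arm holds its last target. There are 200 camera calls.

## Task

Take the sorting tray out from under the microscope by its orange handle with all four mineral specimens still on it, without knocking the microscope's head, and tip the tray low over the blue bowl so that all four slide off its open end into the bowl and do not fall far. Then set the empty tray down flat in the middle of the cork mat, leaving the bowl standing upright and the beaker, jar and brass weight where they are.

Things in the scene. Friction and masses are not known exactly. Their poses are not given: they have to be found in the camera images.
- scope: Stereo microscope, fixed. Ivory base plate 240 (x) x 310 (y) x 25 mm high (spanning y -100 to +210); black column 350 mm tall at y = +178 mm. Origin on the table directly under the optical axis; z up, +y towards the column. The base's robot-side edge is at x = -120 mm; its -x and -y sides are open.
- scope_head: The microscope's head over the base, fixed. Black ring light, 100 mm diameter; origin at the centre of its underside, 110 mm above the table (85 mm above the base plate). Above it a 72 mm barrel and an ivory pod 105 (x) x 115 (y) mm; an arm joins it to the column; eyepieces point to +y. Axes as the base.
- tray: Loose aluminium tray on the microscope base, partly under the head: 130 (x) x 80 (y) mm, floor 4 mm thick; side walls (y = +-38) to z = 22, back wall (x = -62) to z = 24; the +x end is open, without a lip. Behind the back wall an orange upright fin handle, 12 mm thick in y, x = -106 to -64, z = 12 to 52. Origin: centre of the underside, z up. 110 to 180 g.
- tray_grip (a point): Point in the tray's orange fin handle at tray (-90, 0, 42) mm, 10 mm below its top: a good place for the grip, fingers closing along the tray's y.
- tray_nose (a point): Middle of the tray's open edge, on its floor: tray (65, 0, 4) mm.
- bowl: Loose blue plastic collecting bowl, round, 140 mm outer and 132 mm inner diameter at the rim, 50 mm high, floor 5 mm thick. Origin: centre of the underside; z up. 350 g.
- mat: Cork mat, fixed flat on the table, 200 (x) x 160 (y) x 10 mm. Origin: centre of its underside.
- beaker: Empty glass beaker, 70 mm diameter, 90 mm high, loose bystander. Origin: centre of the underside.
- jar: Amber jar with a white cap, 60 mm diameter, 85 mm high, loose bystander. Origin: centre of the underside.
- weight: Brass calibration weight, 34 mm diameter, 50 mm high, loose bystander. Origin: centre of the underside.
- chip_green: Green mineral specimen, a chunky faceted lump 24 mm across and 18 mm high, with a flat underside; it starts on the tray's floor. Origin: centre of the underside. About 14 to 28 g.
- chip_rust: Rust mineral specimen, a chunky faceted lump 24 mm across and 18 mm high, with a flat underside; it starts on the tray's floor. Origin: centre of the underside. About 14 to 28 g.
- chip_white: White mineral specimen, a chunky faceted lump 24 mm across and 18 mm high, with a flat underside; it starts on the tray's floor. Origin: centre of the underside. About 14 to 28 g.
- chip_violet: Violet mineral specimen, a chunky faceted lump 24 mm across and 18 mm high, with a flat underside; it starts on the tray's floor. Origin: centre of the underside. About 14 to 28 g.

How it is judged:
On the way, in this order (a step that is already met when the one before it is completed fails the run):
1. the tray is clear of the microscope's head (tray centre over 120 mm from the head's axis) with all four specimens on it (horizontal distance between tray and scope_head above 0.12 m and distance between each of chip_green, chip_rust, chip_white, chip_violet and tray below 0.085 m), for 0.2 s.
2. all four specimens are in the bowl while the tray is still tipped (over 0.3 rad) with its open end at the bowl (within 100 mm of its centre) (horizontal distance between each of chip_green, chip_rust, chip_white, chip_violet and bowl below 0.066 m and z of chip_green in the frame of bowl between 0 and 0.05 m and z of chip_rust in the frame of bowl between 0 and 0.05 m and z of chip_white in the frame of bowl between 0 and 0.05 m and z of chip_violet in the frame of bowl between 0 and 0.05 m and angle between tray's own z axis and vertical above 0.3 rad and horizontal distance between tray_nose and bowl below 0.1 m), for 0.1 s.
At the end, for the whole second after the job is handed in: All four specimens lie at rest inside the bowl, which stands upright (within 0.1 rad); the tray rests flat (within 0.06 rad) on the cork mat, its centre within 50 mm of the mat's centre, released and at rest (horizontal distance between each of chip_green, chip_rust, chip_white, chip_violet and bowl below 0.066 m and z of chip_green in the frame of bowl between 0 and 0.05 m and z of chip_rust in the frame of bowl between 0 and 0.05 m and z of chip_white in the frame of bowl between 0 and 0.05 m and z of chip_violet in the frame of bowl between 0 and 0.05 m and angle between bowl's own z axis and vertical below 0.1 rad and linear speed of each of bowl, tray below 0.02 m/s and angle between tray's own z axis and vertical below 0.06 rad and horizontal distance between tray and mat below 0.05 m and z of tray in the frame of mat between 0.006 and 0.014 m and linear speed of each of chip_green, chip_rust, chip_white, chip_violet below 0.03 m/s); the robot touches nothing.
It fails at once if the microscope's head is knocked or pushed with more than 10 N (contact force between anything else and scope_head above 10 N).
It fails at once if a specimen falls or is flung hard: faster than 1.7 m/s (a free fall of about 150 mm) (linear speed of any of chip_green, chip_rust, chip_white, chip_violet above 1.7 m/s).
It fails at once if the beaker, jar or brass weight is moved by more than 20 mm (distance of any of beaker, jar, weight from where it was at the start of the episode above 0.02 m).
It also fails if it takes over 59 s, if anything falls off the work surface, if the arm or the gripper's body presses on something with over 40 N, if the wrist force passes 120 N, or if a joint passes its speed limit or range.

## Working session

There is one attempt and no reset: what is moved stays moved. The work goes in short steps, Python scripts to look and compute and a tool call to move; the robot and the scene stay as the last step left them, time stands still between calls to the robot, and variables do not carry over. Pictures are saved under pics/ and viewed, at most 10 in all, crops included, and the job is handed in when it is done.

Besides the shell and the picture viewer there is one more tool, called as a command line: name --argument value ..., lists and objects as JSON in quotes. step_arm: Moves the arm, as the interface text tells. Its arguments: {"type":"object","properties":{"motion":{"type":"array","items":{"type":"object","properties":{"linear":{"type":"array","items":{"type":"number"}},"twist":{"type":"array","items":{"type":"number"}}}}},"claw":{"type":"number"}},"required":["motion"]}

```bash
mkdir -p pics; ls
python3 - <<'E'
from rig import bot,capture,calibration
import cv2,numpy as np
s=bot.read_state();print({k:np.round(v,3) for k,v in s.items()})
for n in("scene","top","wrist"):
    c=calibration(n);print(n,c)
for n in("scene","top"):cv2.imwrite(f"pics/{n}0.png",capture(n))
E
```

```text
pics
{'t': np.float64(0.0), 'joint_pos': array([1.271, 0.087, 0.175, 1.66 , 0.   , 1.571]), 'joint_velocities': array([-0.   ,  0.001,  0.001,  0.001,  0.001,  0.   ]), 'tau': array([ 2.0000e-03, -5.2039e+01,  4.6480e+01,  1.7000e-02,  0.0000e+00,
       -0.0000e+00]), 'tool_pos': array([0.162, 0.525, 0.231]), 'tool_rot': array([-4.690e-01, -3.106e+00,  2.000e-03]), 'contact_force': array([0.408, 0.104, 0.683]), 'wrist_torque': array([0.012, 0.032, 0.006]), 'grasp_force': np.float64(0.0), 'finger_gap': np.float64(0.085)}
scene {'vfov': 56.66704786328503, 'cx': 323.6255232696913, 'cy': 234.19904145033746, 'D': array([0.00089746, 0.        , 0.        , 0.        , 0.        ]), 'rvec': array([ 1.47870017,  2.35616023, -0.65054742]), 'tvec': array([ 0.24420883, -0.45274684,  1.19471529])}
top {'vfov': 52.81676384581104, 'cx': 323.3453124293493, 'cy': 239.30521452598683, 'D': array([-0.09452581,  0.        ,  0.        ,  0.        ,  0.        ]), 'rvec': array([ 2.18789885, -2.18929329,  0.11722623]), 'tvec': array([0.01254196, 0.62387049, 1.12342569])}
wrist {'vfov': 63.506978988730346, 'cx': 319.17419740646505, 'cy': 243.38445929531997, 'D': array([0.02764333, 0.        , 0.        , 0.        , 0.        ]), 'hand_eye': array([[-7.58962548e-04, -9.49276721e-01, -3.14440983e-01,
         8.09289726e-02],
       [ 9.99999639e-01, -5.99972766e-04, -6.02409051e-04,
         5.37101927e-05],
       [ 3.83196862e-04, -3.14441326e-01,  9.49276833e-01,
        -1.41130621e-01],
       [ 0.00000000e+00,  0.00000000e+00,  0.00000000e+00,
         1.00000000e+00]])}
```

View pics/top0.png

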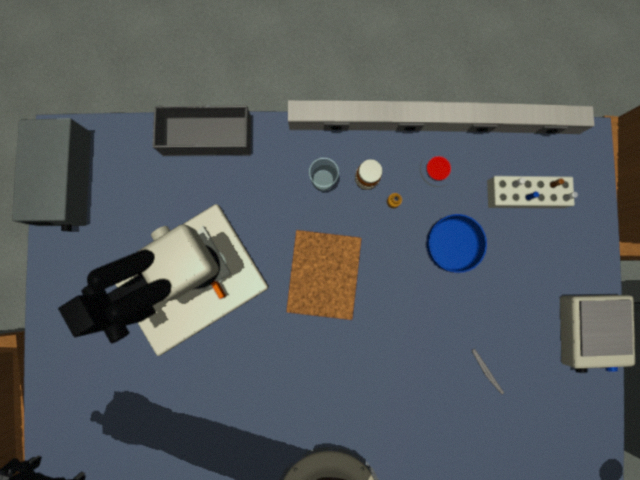

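View pics/scene0.png

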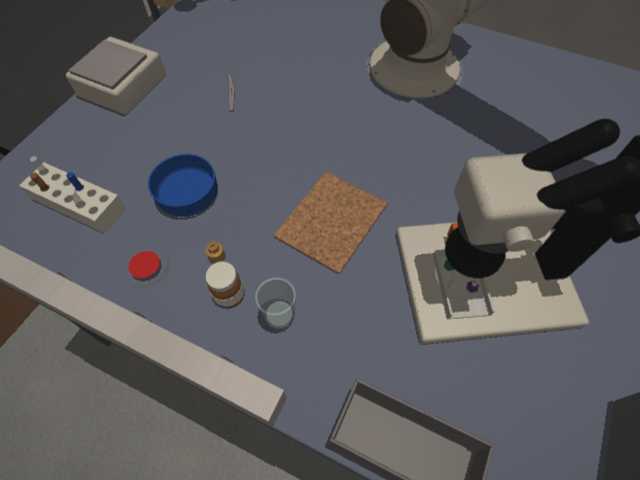

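Top: scope at left, handle near (218,290); mat (325,275), bowl (456,243), weight (395,200), jar (370,172), beaker (323,174). I'll look at enlarged crops.

Run:
```python
import cv2
a=cv2.imread("pics/top0.png");b=cv2.imread("pics/scene0.png")
cv2.imwrite("pics/tc.png",cv2.resize(a[190:365,130:280],None,fx=3.4,fy=3.4,interpolation=2))
cv2.imwrite("pics/sc.png",cv2.resize(b[205:345,390:590],None,fx=4,fy=4,interpolation=2))
```

```text
(no output)
```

View pics/tc.png

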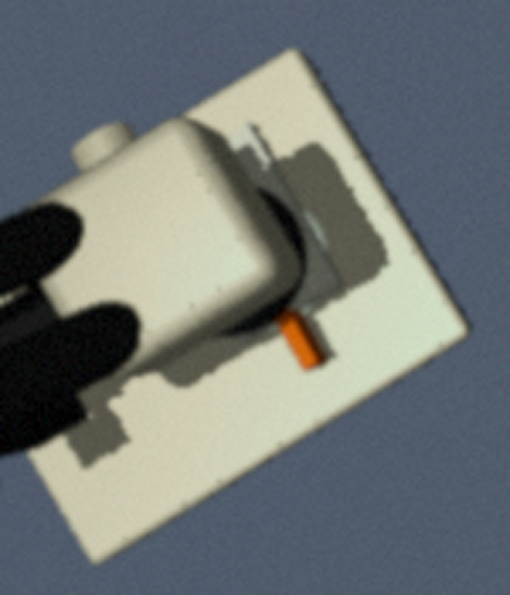

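View pics/sc.png

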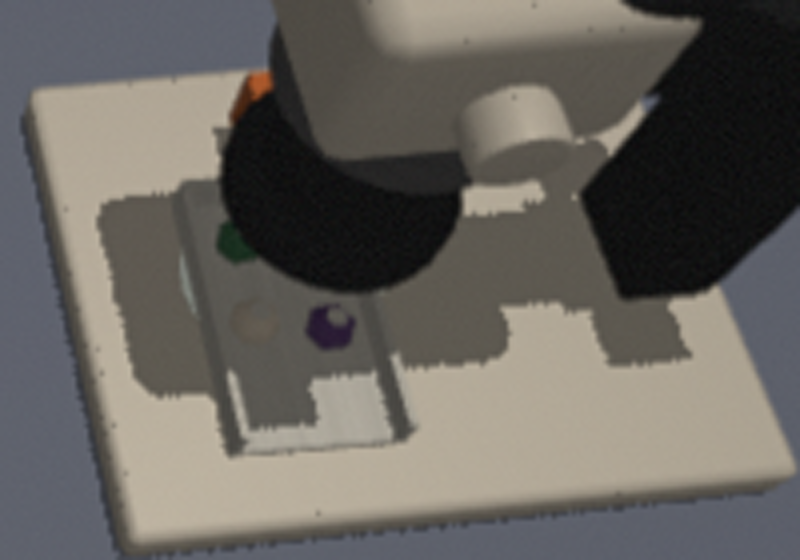

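```bash
cat > h.py <<'E'
import numpy as np,cv2
from rig import bot,capture,calibration
def cam(n):
    c=calibration(n);f=240/np.tan(np.radians(c['vfov']/2))
    return np.array([[f,0,c['cx']],[0,f,c['cy']],[0,0,1]]),c
def ray(n,uv,z):
    K,c=cam(n);R=cv2.Rodrigues(c['rvec'])[0]
    p=cv2.undistortPoints(np.array(uv,float).reshape(-1,1,2),K,c['D']).reshape(-1,2)
    d=np.c_[p,np.ones(len(p))]@R;o=-R.T@c['tvec']
    return o+d*((np.broadcast_to(z,len(p))-o[2])/d[:,2])[:,None]
def proj(n,P):
    K,c=cam(n);return cv2.projectPoints(np.array(P,float),c['rvec'],c['tvec'],K,c['D'])[0].reshape(-1,2)
E
python3 - <<'E'
from h import *
np.set_printoptions(precision=4,suppress=True)
T=lambda L:[(130+x/3.4,190+y/3.4) for x,y in L]
S=lambda L:[(390+x/4,205+y/4) for x,y in L]
b=ray("top",T([(294,48),(468,330),(95,563)]),.025)[:,:2]
print("base",b,np.linalg.norm(b[0]-b[1]),np.linalg.norm(b[2]-b[1]))
ex=b[0]-b[1];a=np.arctan2(ex[1],ex[0]);ey=b[2]-b[1];print("yaw",a,np.arctan2(ey[1],ey[0])-np.pi/2)
bs=ray("scene",S([(30,90),(128,545),(795,470)]),.025)[:,:2];print("scene base",bs)
h=ray("top",T([(289,317),(311,364)]),.077);print("handle top",h,np.linalg.norm(h[1]-h[0]))
w=ray("top",T([(252,125),(340,285)]),.047);d=w[0]-w[1];print("wall -y",w,np.arctan2(d[1],d[0]))
n=ray("scene",S([(230,456),(405,441)]),.025);print("nose",n,np.linalg.norm(n[0]-n[1]),n.mean(0))
d=n[1]-n[0];print(np.arctan2(d[1],d[0])-np.pi/2)
for nm,uv,z in(("mat",[(296,231),(361,236),(353,319),(287,312)],.01),("bowlrim",[(456,214),(456,271),(427,243),(486,243)],.05),("weight",[(395,199)],.05),("jar",[(370,170)],.085),("beaker",[(324,172)],.09)):
    p=ray("top",uv,z);print(nm,p.tolist() if 0 else p,p.mean(0))
E
```

```text
base [[0.7086 0.2682]
 [0.5108 0.1438]
 [0.3489 0.4023]] 0.23365041193579003 0.30499581159556255
yaw 0.5615264317325235 0.5594585455931025
scene base [[0.5155 0.144 ]
 [0.7171 0.2668]
 [0.5542 0.5252]]
handle top [[0.52   0.2581 0.077 ]
 [0.4889 0.2431 0.077 ]] 0.03449620241191364
wall -y [[0.6515 0.2919 0.047 ]
 [0.5416 0.2295 0.047 ]] 0.5165066209449349
nose [[0.6582 0.2947 0.025 ]
 [0.6169 0.3639 0.025 ]] 0.08062837844166686 [0.6376 0.3293 0.025 ]
0.5383477844248974
mat [[ 0.6454  0.0778  0.01  ]
 [ 0.6333 -0.0794  0.01  ]
 [ 0.4342 -0.0588  0.01  ]
 [ 0.4513  0.0988  0.01  ]] [0.541  0.0096 0.01  ]
bowlrim [[ 0.6822 -0.3022  0.05  ]
 [ 0.5472 -0.2989  0.05  ]
 [ 0.6132 -0.2309  0.05  ]
 [ 0.6132 -0.3732  0.05  ]] [ 0.614  -0.3013  0.05  ]
weight [[ 0.7174 -0.1567  0.05  ]] [ 0.7174 -0.1567  0.05  ]
jar [[ 0.7787 -0.094   0.085 ]] [ 0.7787 -0.094   0.085 ]
beaker [[0.7723 0.0118 0.09  ]] [0.7723 0.0118 0.09  ]
```

```bash
cat >> h.py <<'E'
from scipy.spatial.transform import Rotation as Rn
import json,sys
def pose(yaw,th):   # th: lean of the gripper back (rad); tool x towards -tray x
    e=np.array([np.cos(yaw),np.sin(yaw),0]);k=np.array([0,0,1.])
    z=np.sin(th)*e-np.cos(th)*k;x=-np.cos(th)*e-np.sin(th)*k
    return Rn.from_matrix(np.c_[x,np.cross(z,x),z])
def tcp(grip,R):return np.array(grip)+R.apply([0,0,bot.grip_point_offset])
def rows(p,R,way,N,path=None,ramp=3,cur=None):
    # way: list of (pos,Rot) ends; straight/slerp, trapezoid speed, rows in tool axes with rounding feedback
    P,Q=way
    w=np.ones(N)
    for i in range(min(ramp,N//2)):w[i]=w[-1-i]=(i+1)/(ramp+1)
    s=np.cumsum(w)/w.sum();out=[];rv=(R.inv()*Q).as_rotvec();p0,R0=p,R
    for t in s:
        pt,Rt=(p0+t*(P-p0),R0*Rn.from_rotvec(rv*t)) if path is None else path(t)
        l=np.round(R.inv().apply(pt-p)*100,1)
        p=p+R.apply(l/100);tw=np.round(np.degrees((R.inv()*Rt).as_rotvec()),1);R=R*Rn.from_rotvec(np.radians(tw))
        out.append({"linear":(l+0).tolist(),"twist":(tw+0).tolist()})
    for i in range(0,N,10):print(json.dumps(out[i:i+10]).replace(" ",""))
    return p,R
def now():
    s=bot.read_state();return np.array(s['tool_pos']),Rn.from_rotvec(s['tool_rot'])
E
python3 - <<'E'
from h import *
R=pose(.525,np.radians(45));g=np.array([.5036,.2513,.067])
P=tcp(g,R)-R.apply([0,0,.10]);print(P,bot.grip_point_offset)
p,r=now();print(np.degrees((r.inv()*R).as_rotvec()))
rows(p,r,(P,R),20)
E
```

```text
[0.45385445 0.22248638 0.12448778] 0.0187
[-18.59440221 -42.39577224 -44.72697904]
[{"linear":[-0.5,-0.3,0.2],"twist":[-0.3,-0.6,-0.7]},{"linear":[-1.1,-0.6,0.3],"twist":[-0.5,-1.3,-1.3]},{"linear":[-1.6,-1.0,0.5],"twist":[-0.8,-1.8,-1.9]},{"linear":[-2.0,-1.3,0.7],"twist":[-1.1,-2.5,-2.7]},{"linear":[-2.0,-1.5,0.8],"twist":[-1.1,-2.5,-2.6]},{"linear":[-1.8,-1.6,0.8],"twist":[-1.1,-2.5,-2.6]},{"linear":[-1.7,-1.6,0.9],"twist":[-1.1,-2.5,-2.7]},{"linear":[-1.6,-1.8,0.9],"twist":[-1.1,-2.5,-2.6]},{"linear":[-1.5,-1.8,1.0],"twist":[-1.1,-2.5,-2.6]},{"linear":[-1.3,-2.0,1.0],"twist":[-1.1,-2.5,-2.7]}]
[{"linear":[-1.2,-2.0,1.0],"twist":[-1.1,-2.5,-2.6]},{"linear":[-1.1,-2.0,1.0],"twist":[-1.1,-2.5,-2.6]},{"linear":[-1.0,-2.2,1.0],"twist":[-1.1,-2.5,-2.7]},{"linear":[-0.7,-2.2,1.0],"twist":[-1.1,-2.5,-2.6]},{"linear":[-0.7,-2.2,1.0],"twist":[-1.1,-2.5,-2.6]},{"linear":[-0.5,-2.3,1.0],"twist":[-1.1,-2.5,-2.7]},{"linear":[-0.3,-2.4,1.0],"twist":[-1.0,-2.5,-2.6]},{"linear":[-0.2,-1.8,0.6],"twist":[-0.9,-1.8,-2.0]},{"linear":[0.0,-1.2,0.5],"twist":[-0.5,-1.3,-1.3]},{"linear":[0.0,-0.6,0.2],"twist":[-0.3,-0.6,-0.6]}]
```

step_arm --claw 1 --motion '[{"linear":[-0.5,-0.3,0.2],"twist":[-0.3,-0.6,-0.7]},{"linear":[-1.1,-0.6,0.3],"twist":[-0.5,-1.3,-1.3]},{"linear":[-1.6,-1.0,0.5],"twist":[-0.8,-1.8,-1.9]},{"linear":[-2.0,-1.3,0.7],"twist":[-1.1,-2.5,-2.7]},{"linear":[-2.0,-1.5,0.8],"twist":[-1.1,-2.5,-2.6]},{"linear":[-1.8,-1.6,0.8],"twist":[-1.1,-2.5,-2.6]},{"linear":[-1.7,-1.6,0.9],"twist":[-1.1,-2.5,-2.7]},{"linear":[-1.6,-1.8,0.9],"twist":[-1.1,-2.5,-2.6]},{"linear":[-1.5,-1.8,1.0],"twist":[-1.1,-2.5,-2.6]},{"linear":[-1.3,-2.0,1.0],"twist":[-1.1,-2.5,-2.7]}]'

```text
t: 1.1
tool_pos: [0.3087, 0.3726, 0.1773]
tool_rot: [-0.136, 2.745, 0.145]
contact_force: [0.5, -0.9, 0.3]
finger_gap: 0.0853
grasp_force: 0.0
```

step_arm --motion '[{"linear":[-1.2,-2.0,1.0],"twist":[-1.1,-2.5,-2.6]},{"linear":[-1.1,-2.0,1.0],"twist":[-1.1,-2.5,-2.6]},{"linear":[-1.0,-2.2,1.0],"twist":[-1.1,-2.5,-2.7]},{"linear":[-0.7,-2.2,1.0],"twist":[-1.1,-2.5,-2.6]},{"linear":[-0.7,-2.2,1.0],"twist":[-1.1,-2.5,-2.6]},{"linear":[-0.5,-2.3,1.0],"twist":[-1.1,-2.5,-2.7]},{"linear":[-0.3,-2.4,1.0],"twist":[-1.0,-2.5,-2.6]},{"linear":[-0.2,-1.8,0.6],"twist":[-0.9,-1.8,-2.0]},{"linear":[0.0,-1.2,0.5],"twist":[-0.5,-1.3,-1.3]},{"linear":[0.0,-0.6,0.2],"twist":[-0.3,-0.6,-0.6]}]'

```text
t: 2.1
tool_pos: [0.4559, 0.2215, 0.1231]
tool_rot: [-0.614, 2.292, 0.254]
contact_force: [-0.0, 0.2, 0.8]
finger_gap: 0.0855
grasp_force: 0.0
```

Run:
```python
from h import *
s=bot.read_state();print(s['t'],np.round(s['joint_pos'],3),s['tool_pos'],s['tool_rot'])
p,r=now();im=capture("wrist");cv2.imwrite("pics/w1.png",im)
K,c=cam("wrist");H=c['hand_eye']
M=np.eye(4);M[:3,:3]=r.as_matrix();M[:3,3]=p;np.save("w1.npy",M@H)
C=np.linalg.inv(M@H)
def pw(P):return cv2.projectPoints(np.array(P,float)@C[:3,:3].T+C[:3,3],np.zeros(3),np.zeros(3),K,c['D'])[0].reshape(-1,2)
y=.525;Rz=Rn.from_euler('z',y);o=np.array([.5815,.2964,.025])
for q in([-106,6,52],[-106,-6,52],[-64,6,52],[-64,-6,52],[-62,40,24],[-62,-40,24],[-90,0,42]):
    print(q,pw([o+Rz.apply(np.array(q)/1000)]).round(0))
```

```text
2.1 [ 0.405 -0.847 -0.937  0.701  0.084 -0.084] [0.45592302 0.22152217 0.1230593 ] [-0.61405086  2.29166354  0.2543988 ]
[-106, 6, 52] [[334. 262.]]
[-106, -6, 52] [[312. 262.]]
[-64, 6, 52] [[332. 288.]]
[-64, -6, 52] [[313. 288.]]
[-62, 40, 24] [[380. 251.]]
[-62, -40, 24] [[264. 251.]]
[-90, 0, 42] [[323. 258.]]
```

View pics/w1.png

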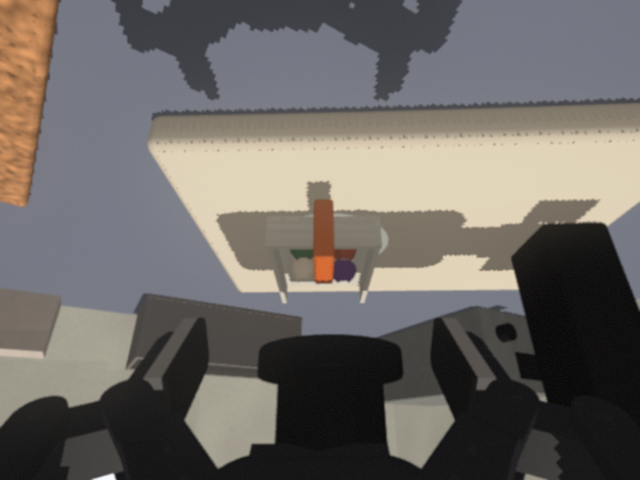

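Run:
```python
from h import *
R=pose(.525,np.radians(37));g=np.array([.5030,.2512,.066])
p,r=now();rows(p,r,(tcp(g,R),R),14)
```

```text
[{"linear":[0.0,0.0,0.2],"twist":[0.0,0.2,0.0]},{"linear":[0.0,0.0,0.5],"twist":[0.0,0.3,0.0]},{"linear":[0.0,0.0,0.6],"twist":[0.0,0.6,0.0]},{"linear":[0.1,0.0,0.9],"twist":[0.0,0.7,0.0]},{"linear":[0.0,0.1,0.9],"twist":[0.0,0.7,0.0]},{"linear":[0.0,0.0,0.9],"twist":[0.0,0.7,0.0]},{"linear":[-0.1,0.0,0.9],"twist":[0.0,0.8,0.0]},{"linear":[0.0,0.0,0.9],"twist":[0.0,0.7,0.0]},{"linear":[0.0,0.0,0.9],"twist":[0.0,0.7,0.0]},{"linear":[-0.1,0.1,0.9],"twist":[0.0,0.7,0.0]}]
[{"linear":[0.0,0.0,0.9],"twist":[0.0,0.8,0.0]},{"linear":[-0.1,0.0,0.7],"twist":[0.0,0.5,-0.1]},{"linear":[0.0,0.0,0.4],"twist":[0.0,0.4,0.0]},{"linear":[0.0,0.0,0.2],"twist":[0.0,0.1,0.0]}]
```

step_arm --motion '[{"linear":[0,0,0.2],"twist":[0,0.2,0]},{"linear":[0,0,0.5],"twist":[0,0.3,0]},{"linear":[0,0,0.6],"twist":[0,0.6,0]},{"linear":[0.1,0,0.9],"twist":[0,0.7,0]},{"linear":[0,0.1,0.9],"twist":[0,0.7,0]},{"linear":[0,0,0.9],"twist":[0,0.7,0]},{"linear":[-0.1,0,0.9],"twist":[0,0.8,0]},{"linear":[0,0,0.9],"twist":[0,0.7,0]},{"linear":[0,0,0.9],"twist":[0,0.7,0]},{"linear":[-0.1,0.1,0.9],"twist":[0,0.7,0]}]'

```text
t: 3.15
tool_pos: [0.4997, 0.2519, 0.0685]
tool_rot: [-0.644, 2.394, 0.228]
contact_force: [0.1, 0.1, 0.1]
finger_gap: 0.0857
grasp_force: 0.0
```

step_arm --motion '[{"linear":[0,0,0.9],"twist":[0,0.8,0]},{"linear":[-0.1,0,0.7],"twist":[0,0.5,-0.1]},{"linear":[0,0,0.4],"twist":[0,0.4,0]},{"linear":[0,0,0.2],"twist":[0,0.1,0]},{"linear":[0,0,0],"twist":[0,0,0]}]'

```text
t: 3.65
tool_pos: [0.512, 0.2582, 0.0522]
tool_rot: [-0.653, 2.422, 0.219]
contact_force: [-0.5, -0.3, 0.7]
finger_gap: 0.0851
grasp_force: 0.0
```

Run:
```python
from h import *
s=bot.read_state();print(s['t'],np.round(s['joint_pos'],3),s['contact_force'])
p,r=now();print("grasp pt",p-r.apply([0,0,.0187]),r.as_matrix()[:,1:].round(3))
cv2.imwrite("pics/w2.png",np.hstack([cv2.resize(capture("wrist"),(400,300)),cv2.resize(capture("top")[180:360,110:350],(400,300))]))
```

```text
3.65 [ 0.442 -0.455 -0.802  0.58   0.051 -0.068] [-0.47394197 -0.34518151  0.73429747]
grasp pt [0.50225272 0.25256048 0.0671356 ] [[-0.502  0.521]
 [ 0.865  0.303]
 [ 0.    -0.798]]
```

View pics/w2.png

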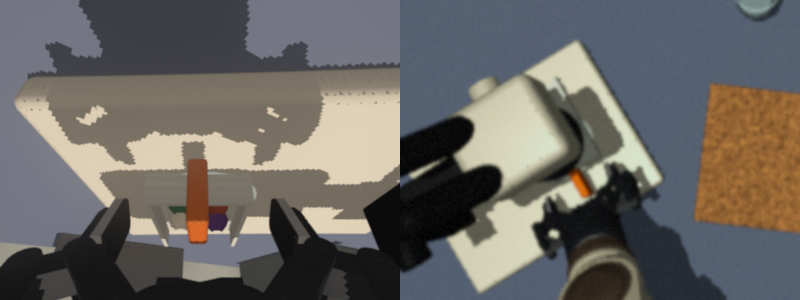

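step_arm --claw 0 --motion '[{"linear":[0,0,0],"twist":[0,0,0]},{"linear":[0,0,0],"twist":[0,0,0]},{"linear":[0,0,0],"twist":[0,0,0]},{"linear":[0,0,0],"twist":[0,0,0]},{"linear":[0,0,0],"twist":[0,0,0]},{"linear":[0,0,0],"twist":[0,0,0]},{"linear":[0,0,0],"twist":[0,0,0]},{"linear":[0,0,0],"twist":[0,0,0]}]'

```text
t: 4.55
tool_pos: [0.5122, 0.2581, 0.0527]
tool_rot: [-0.652, 2.422, 0.219]
contact_force: [-1.7, -1.3, 3.1]
finger_gap: 0.0116
grasp_force: 58.7
```

Run:
```python
from h import *
p,r=now();e=np.array([np.cos(.525),np.sin(.525),0])
G=p-r.apply([0,0,.0187]);print(G)
# lift 12 mm, then pull 60 mm rising 10
p,r=rows(p,r,(p+[0,0,.012],r),6,ramp=2)
p,r=rows(p,r,(p-e*.06+[0,0,.01],r),14,ramp=5)
```

```text
[0.50242792 0.25239242 0.06758479]
[{"linear":[-0.1,0.0,-0.1],"twist":[0.0,0.0,0.0]},{"linear":[-0.1,0.0,-0.1],"twist":[0.0,0.0,0.0]},{"linear":[-0.2,0.0,-0.3],"twist":[0.0,0.0,0.0]},{"linear":[-0.1,0.0,-0.2],"twist":[0.0,0.0,0.0]},{"linear":[-0.2,0.0,-0.2],"twist":[0.0,0.0,0.0]},{"linear":[0.0,0.0,-0.1],"twist":[0.0,0.0,0.0]}]
[{"linear":[0.1,0.0,-0.1],"twist":[0.0,0.0,0.0]},{"linear":[0.1,0.0,-0.1],"twist":[0.0,0.0,0.0]},{"linear":[0.3,0.0,-0.3],"twist":[0.0,0.0,0.0]},{"linear":[0.3,0.0,-0.3],"twist":[0.0,0.0,0.0]},{"linear":[0.4,0.0,-0.4],"twist":[0.0,0.0,0.0]},{"linear":[0.4,0.0,-0.5],"twist":[0.0,0.0,0.0]},{"linear":[0.5,0.0,-0.5],"twist":[0.0,0.0,0.0]},{"linear":[0.5,0.0,-0.5],"twist":[0.0,0.0,0.0]},{"linear":[0.4,0.0,-0.5],"twist":[0.0,0.0,0.0]},{"linear":[0.4,0.0,-0.4],"twist":[0.0,0.0,0.0]}]
[{"linear":[0.3,0.0,-0.3],"twist":[0.0,0.0,0.0]},{"linear":[0.3,0.0,-0.3],"twist":[0.0,0.0,0.0]},{"linear":[0.1,0.0,-0.1],"twist":[0.0,0.0,0.0]},{"linear":[0.1,0.0,-0.1],"twist":[0.0,0.0,0.0]}]
```

step_arm --motion '[{"linear":[-0.1,0,-0.1],"twist":[0,0,0]},{"linear":[-0.1,0,-0.1],"twist":[0,0,0]},{"linear":[-0.2,0,-0.3],"twist":[0,-0.5,0]},{"linear":[-0.1,0,-0.2],"twist":[0,-0.5,0]},{"linear":[-0.2,0,-0.2],"twist":[0,-0.5,0]},{"linear":[0,0,-0.1],"twist":[0,-0.5,0]}]'

```text
t: 5.15
tool_pos: [0.5117, 0.2579, 0.0652]
tool_rot: [-0.643, 2.387, 0.229]
contact_force: [0.5, -0.5, -2.0]
finger_gap: 0.0114
grasp_force: 58.5
```

step_arm --motion '[{"linear":[0.1,0,-0.1],"twist":[0,-0.2,0]},{"linear":[0.1,0,-0.1],"twist":[0,-0.2,0]},{"linear":[0.3,0,-0.3],"twist":[0,-0.2,0]},{"linear":[0.3,0,-0.3],"twist":[0,-0.2,0]},{"linear":[0.4,0,-0.4],"twist":[0,-0.2,0]},{"linear":[0.4,0,-0.5],"twist":[0,0,0]},{"linear":[0.5,0,-0.5],"twist":[0,0,0]},{"linear":[0.5,0,-0.5],"twist":[0,0,0]},{"linear":[0.4,0,-0.5],"twist":[0,0,0]},{"linear":[0.4,0,-0.4],"twist":[0,0,0]}]'

```text
t: 6.15
tool_pos: [0.4687, 0.2329, 0.0708]
tool_rot: [-0.639, 2.371, 0.233]
contact_force: [0.3, 0.2, -2.0]
finger_gap: 0.0114
grasp_force: 58.6
```

step_arm --motion '[{"linear":[0.3,0,-0.3],"twist":[0,0,0]},{"linear":[0.3,0,-0.3],"twist":[0,0,0]},{"linear":[0.1,0,-0.1],"twist":[0,0,0]},{"linear":[0.1,0,-0.1],"twist":[0,0,0]}]'

```text
t: 6.55
tool_pos: [0.4593, 0.2274, 0.0715]
tool_rot: [-0.639, 2.372, 0.233]
contact_force: [-0.0, 0.6, -2.2]
finger_gap: 0.0112
grasp_force: 58.6
```

Run:
```python
from h import *
s=bot.read_state();print(s['t'],np.round(s['joint_pos'],3),s['finger_gap'],s['contact_force'])
p,r=now();print("grasp pt",p-r.apply([0,0,.0187]),r.as_matrix().round(3))
cv2.imwrite("pics/w3.png",np.hstack([cv2.resize(capture("wrist"),(400,300)),cv2.resize(capture("scene")[195:345,390:590],(400,300))]))
```

```text
6.55 [ 0.423 -0.722 -0.936  0.66   0.067 -0.079] 0.011213533735055594 [-0.00520077  0.5674286  -2.21048881]
grasp pt [0.448898   0.22136546 0.08583913] [[-0.662 -0.502  0.557]
 [-0.384  0.865  0.324]
 [-0.644  0.    -0.765]]
```

View pics/w3.png

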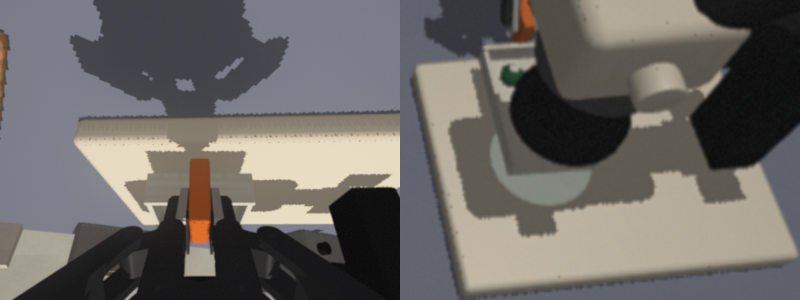

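```bash
cat >> h.py <<'E'
def arc(p,r,G1,yaw1,lean1,N,ramp=4):
    # grip point polar interpolation about base, yaw/lean interpolation
    G0=p-r.apply([0,0,.0187]);m=r.as_matrix();y0=np.arctan2(m[1,1],m[0,1])-np.pi/2;l0=np.arctan2(-m[2,0],-m[2,2])
    a0,a1=np.arctan2(G0[1],G0[0]),np.arctan2(G1[1],G1[0]);r0,r1=np.hypot(*G0[:2]),np.hypot(*G1[:2])
    def path(t):
        L=lambda a,b:a+t*(b-a)
        R=pose(L(y0,yaw1),L(l0,lean1));a=L(a0,a1);q=L(r0,r1)
        return tcp([q*np.cos(a),q*np.sin(a),L(G0[2],G1[2])],R),R
    print("from",G0.round(4),round(y0,3),round(np.degrees(l0),1))
    return rows(p,r,path(1.),N,path,ramp)
E
python3 - <<'E'
from h import *
b=-.456
arc(*now(),[.505*np.cos(b),.505*np.sin(b),.135],b,np.radians(40),40)
E
```

```text
from [0.4489 0.2214 0.0858] 0.526 40.1
[{"linear":[0.0,-0.3,0.0],"twist":[0.2,0.0,0.2]},{"linear":[0.0,-0.5,-0.1],"twist":[0.4,0.0,0.5]},{"linear":[0.0,-0.8,-0.1],"twist":[0.6,0.0,0.7]},{"linear":[0.0,-1.0,-0.1],"twist":[0.8,0.0,1.0]},{"linear":[-0.1,-1.3,-0.2],"twist":[1.0,0.0,1.2]},{"linear":[0.0,-1.3,-0.1],"twist":[1.0,0.0,1.2]},{"linear":[0.0,-1.3,-0.2],"twist":[1.0,0.0,1.2]},{"linear":[-0.1,-1.3,-0.2],"twist":[1.1,0.0,1.2]},{"linear":[0.0,-1.3,-0.1],"twist":[1.0,0.0,1.2]},{"linear":[0.0,-1.3,-0.2],"twist":[1.0,0.0,1.2]}]
[{"linear":[0.0,-1.3,-0.1],"twist":[1.0,0.0,1.2]},{"linear":[-0.1,-1.3,-0.2],"twist":[1.0,0.0,1.2]},{"linear":[0.0,-1.3,-0.1],"twist":[1.0,0.0,1.1]},{"linear":[-0.1,-1.3,-0.1],"twist":[1.0,0.0,1.2]},{"linear":[0.0,-1.3,-0.2],"twist":[1.0,0.0,1.2]},{"linear":[0.0,-1.4,-0.1],"twist":[1.0,0.0,1.2]},{"linear":[-0.1,-1.3,-0.2],"twist":[1.0,0.0,1.2]},{"linear":[0.0,-1.3,-0.1],"twist":[1.0,0.0,1.2]},{"linear":[-0.1,-1.3,-0.2],"twist":[1.0,0.0,1.2]},{"linear":[0.0,-1.3,-0.1],"twist":[1.0,0.0,1.2]}]
[{"linear":[-0.1,-1.3,-0.1],"twist":[1.0,0.0,1.2]},{"linear":[0.0,-1.3,-
[... 221 characters left out ...]
1.2]},{"linear":[0.0,-1.4,-0.1],"twist":[1.0,0.0,1.2]},{"linear":[-0.1,-1.3,-0.1],"twist":[1.0,0.0,1.2]},{"linear":[0.0,-1.3,-0.2],"twist":[1.0,0.1,1.2]},{"linear":[-0.1,-1.3,-0.1],"twist":[1.0,0.0,1.2]}]
[{"linear":[-0.1,-1.3,-0.1],"twist":[1.0,0.0,1.2]},{"linear":[-0.1,-1.3,-0.1],"twist":[1.0,0.0,1.2]},{"linear":[0.0,-1.3,-0.1],"twist":[1.0,0.0,1.2]},{"linear":[-0.1,-1.3,-0.1],"twist":[1.0,0.0,1.2]},{"linear":[-0.1,-1.4,-0.2],"twist":[1.0,0.0,1.2]},{"linear":[-0.1,-1.3,-0.1],"twist":[1.0,0.0,1.2]},{"linear":[0.0,-1.0,-0.1],"twist":[0.8,0.0,0.9]},{"linear":[-0.1,-0.8,0.0],"twist":[0.6,0.0,0.8]},{"linear":[0.0,-0.5,-0.1],"twist":[0.4,0.0,0.4]},{"linear":[0.0,-0.3,0.0],"twist":[0.2,0.0,0.3]}]
```

step_arm --motion '[{"linear":[0,-0.3,0],"twist":[0.2,0,0.2]},{"linear":[0,-0.5,-0.1],"twist":[0.4,0,0.5]},{"linear":[0,-0.8,-0.1],"twist":[0.6,0,0.7]},{"linear":[0,-1.0,-0.1],"twist":[0.8,0,1.0]},{"linear":[-0.1,-1.3,-0.2],"twist":[1.0,0,1.2]},{"linear":[0,-1.3,-0.1],"twist":[1.0,0,1.2]},{"linear":[0,-1.3,-0.2],"twist":[1.0,0,1.2]},{"linear":[-0.1,-1.3,-0.2],"twist":[1.1,0,1.2]},{"linear":[0,-1.3,-0.1],"twist":[1.0,0,1.2]},{"linear":[0,-1.3,-0.2],"twist":[1.0,0,1.2]}]'

```text
t: 7.65
tool_pos: [0.4966, 0.1291, 0.0827]
tool_rot: [-0.371, 2.419, 0.135]
contact_force: [-0.5, -0.4, -2.8]
finger_gap: 0.0114
grasp_force: 58.6
```

step_arm --motion '[{"linear":[0,-1.3,-0.1],"twist":[1.0,0,1.2]},{"linear":[-0.1,-1.3,-0.2],"twist":[1.0,0,1.2]},{"linear":[0,-1.3,-0.1],"twist":[1.0,0,1.1]},{"linear":[-0.1,-1.3,-0.1],"twist":[1.0,0,1.2]},{"linear":[0,-1.3,-0.2],"twist":[1.0,0,1.2]},{"linear":[0,-1.4,-0.1],"twist":[1.0,0,1.2]},{"linear":[-0.1,-1.3,-0.2],"twist":[1.0,0,1.2]},{"linear":[0,-1.3,-0.1],"twist":[1.0,0,1.2]},{"linear":[-0.1,-1.3,-0.2],"twist":[1.0,0,1.2]},{"linear":[0,-1.3,-0.1],"twist":[1.0,0,1.2]}]'

```text
t: 8.65
tool_pos: [0.5147, -0.0003, 0.0963]
tool_rot: [-0.041, 2.442, 0.015]
contact_force: [0.1, 0.4, -1.4]
finger_gap: 0.0111
grasp_force: 58.5
```

step_arm --motion '[{"linear":[-0.1,-1.3,-0.1],"twist":[1.0,0,1.2]},{"linear":[0,-1.3,-0.2],"twist":[1.0,0,1.2]},{"linear":[-0.1,-1.3,-0.1],"twist":[1.0,0,1.2]},{"linear":[0,-1.3,-0.1],"twist":[1.1,0,1.2]},{"linear":[-0.1,-1.3,-0.2],"twist":[1.0,0,1.2]},{"linear":[-0.1,-1.3,-0.1],"twist":[1.0,0,1.2]},{"linear":[0,-1.4,-0.1],"twist":[1.0,0,1.2]},{"linear":[-0.1,-1.3,-0.1],"twist":[1.0,0,1.2]},{"linear":[0,-1.3,-0.2],"twist":[1.0,0.1,1.2]},{"linear":[-0.1,-1.3,-0.1],"twist":[1.0,0,1.2]}]'

```text
t: 9.65
tool_pos: [0.499, -0.13, 0.11]
tool_rot: [0.293, 2.429, -0.107]
contact_force: [-0.7, -0.6, -2.4]
finger_gap: 0.0112
grasp_force: 58.6
```

step_arm --motion '[{"linear":[-0.1,-1.3,-0.1],"twist":[1.0,0,1.2]},{"linear":[-0.1,-1.3,-0.1],"twist":[1.0,0,1.2]},{"linear":[0,-1.3,-0.1],"twist":[1.0,0,1.2]},{"linear":[-0.1,-1.3,-0.1],"twist":[1.0,0,1.2]},{"linear":[-0.1,-1.4,-0.2],"twist":[1.0,0,1.2]},{"linear":[-0.1,-1.3,-0.1],"twist":[1.0,0,1.2]},{"linear":[0,-1.0,-0.1],"twist":[0.8,0,0.9]},{"linear":[-0.1,-0.8,0],"twist":[0.6,0,0.8]},{"linear":[0,-0.5,-0.1],"twist":[0.4,0,0.4]},{"linear":[0,-0.3,0],"twist":[0.2,0,0.3]}]'

```text
t: 10.65
tool_pos: [0.4636, -0.2278, 0.1206]
tool_rot: [0.556, 2.391, -0.201]
contact_force: [0.8, -0.2, -2.9]
finger_gap: 0.011
grasp_force: 58.6
```

Run:
```python
from h import *
s=bot.read_state();print(s['t'],np.round(s['joint_pos'],3),s['finger_gap'],s['contact_force'])
p,r=now();m=r.as_matrix();print("grasp pt",p-r.apply([0,0,.0187]),np.arctan2(m[1,1],m[0,1])-np.pi/2,np.degrees(np.arccos(-m[2,2])))
a=capture("top");b=capture("scene");cv2.imwrite("pics/t4.png",np.hstack([cv2.resize(a[190:340,380:580],(400,300),interpolation=2),cv2.resize(b[110:260,110:310],(400,300),interpolation=2)]))
```

```text
10.65 [-0.457 -0.725 -0.842  0.756  0.001  0.   ] 0.010962112498417975 [ 0.7558428  -0.24240722 -2.87321384]
grasp pt [ 0.45286247 -0.22250522  0.1349337 ] -0.4567220419701632 39.966127715343184
```

View pics/t4.png

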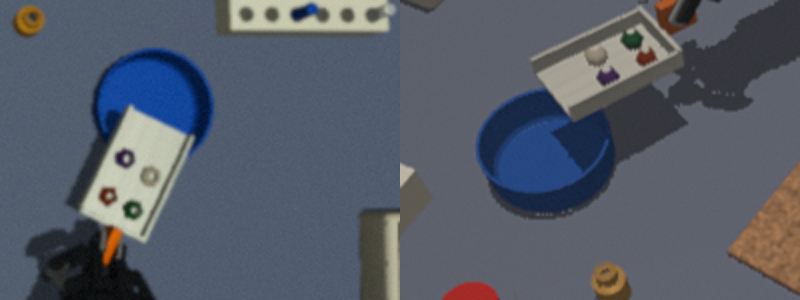

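```bash
cat >> h.py <<'E'
def tip(p,r,nr,nz0,nz1,f0,f1,N,b=-.456,ramp=2):
    e=np.array([np.cos(b),np.sin(b),0])
    def path(t):
        f=np.radians(f0+t*(f1-f0));c,s=np.cos(f),np.sin(f)
        G=e*(nr-.155*c+.038*s);G[2]=nz0+t*(nz1-nz0)+.038*c+.155*s
        R=pose(b,np.radians(37)-f);return tcp(G,R),R
    return rows(p,r,path(1.),N,path,ramp)
E
python3 - <<'E'
from h import *
p,r=tip(*now(),.66,.105,.064,-3,15,20)
tip(p,r,.66,.064,.06,15,45,30)
E
```

```text
[{"linear":[0.1,0.0,-0.1],"twist":[0.0,0.3,0.0]},{"linear":[0.0,0.0,0.0],"twist":[0.0,0.7,0.0]},{"linear":[-0.1,0.0,0.0],"twist":[0.0,1.0,0.0]},{"linear":[0.0,0.0,0.0],"twist":[0.0,1.0,0.0]},{"linear":[-0.1,0.0,0.0],"twist":[0.0,1.0,0.0]},{"linear":[0.0,0.0,0.0],"twist":[0.0,1.0,0.0]},{"linear":[-0.1,0.0,0.1],"twist":[0.0,1.0,0.0]},{"linear":[0.0,0.0,0.0],"twist":[0.0,1.0,0.0]},{"linear":[-0.1,0.0,0.0],"twist":[0.0,1.0,0.0]},{"linear":[-0.1,0.0,0.0],"twist":[0.0,1.0,0.0]}]
[{"linear":[0.0,0.0,0.0],"twist":[0.0,1.0,0.0]},{"linear":[-0.1,0.0,0.0],"twist":[0.0,1.0,0.0]},{"linear":[-0.1,0.0,0.1],"twist":[0.0,1.0,0.0]},{"linear":[0.0,0.0,0.0],"twist":[0.0,1.0,0.0]},{"linear":[-0.1,0.0,0.0],"twist":[0.0,1.0,0.0]},{"linear":[-0.1,0.0,0.1],"twist":[0.0,1.0,0.0]},{"linear":[-0.1,0.0,0.0],"twist":[0.0,1.0,0.0]},{"linear":[-0.1,0.0,0.0],"twist":[0.0,1.0,0.0]},{"linear":[-0.1,0.0,0.0],"twist":[0.0,0.6,0.0]},{"linear":[0.0,0.0,0.1],"twist":[0.0,0.4,0.0]}]
[{"linear":[-0.1,0.0,-0.1],"twist":[0.0,0.3,0.0]},{"linear":[-0.1,0.0,-0.1],"twist":[0.0,0.7,0.0]},{"linear":[-0.2,0.0,-0.2],"twist":[0.0,1.1,0
[... 632 characters left out ...]
0,1.0,0.0]},{"linear":[-0.2,0.0,-0.2],"twist":[0.0,1.1,0.0]},{"linear":[-0.2,0.0,-0.2],"twist":[0.0,1.1,0.0]},{"linear":[-0.2,0.0,-0.2],"twist":[0.0,1.0,0.0]},{"linear":[-0.2,0.0,-0.1],"twist":[0.0,1.1,0.0]}]
[{"linear":[-0.2,0.0,-0.2],"twist":[0.0,1.1,0.0]},{"linear":[-0.2,0.0,-0.2],"twist":[0.0,1.1,0.0]},{"linear":[-0.2,0.0,-0.2],"twist":[0.0,1.0,0.0]},{"linear":[-0.2,0.0,-0.1],"twist":[0.0,1.1,0.0]},{"linear":[-0.2,0.0,-0.2],"twist":[0.0,1.1,0.0]},{"linear":[-0.2,0.0,-0.2],"twist":[0.0,1.0,0.0]},{"linear":[-0.2,0.0,-0.1],"twist":[0.0,1.1,0.0]},{"linear":[-0.2,0.0,-0.2],"twist":[0.0,1.1,0.0]},{"linear":[-0.1,0.0,-0.1],"twist":[0.0,0.7,0.0]},{"linear":[-0.1,0.0,-0.1],"twist":[0.0,0.4,0.0]}]
```

step_arm --motion '[{"linear":[0.1,0,-0.1],"twist":[0,0.3,0]},{"linear":[0,0,0],"twist":[0,0.7,0]},{"linear":[-0.1,0,0],"twist":[0,1.0,0]},{"linear":[0,0,0],"twist":[0,1.0,0]},{"linear":[-0.1,0,0],"twist":[0,1.0,0]},{"linear":[0,0,0],"twist":[0,1.0,0]},{"linear":[-0.1,0,0.1],"twist":[0,1.0,0]},{"linear":[0,0,0],"twist":[0,1.0,0]},{"linear":[-0.1,0,0],"twist":[0,1.0,0]},{"linear":[-0.1,0,0],"twist":[0,1.0,0]}]'

```text
t: 11.75
tool_pos: [0.4668, -0.229, 0.1227]
tool_rot: [0.591, 2.544, -0.162]
contact_force: [0.4, 0.9, -2.0]
finger_gap: 0.0109
grasp_force: 58.6
```

step_arm --motion '[{"linear":[0,0,0],"twist":[0,1.0,0]},{"linear":[-0.1,0,0],"twist":[0,1.0,0]},{"linear":[-0.1,0,0.1],"twist":[0,1.0,0]},{"linear":[0,0,0],"twist":[0,1.0,0]},{"linear":[-0.1,0,0],"twist":[0,1.0,0]},{"linear":[-0.1,0,0.1],"twist":[0,1.0,0]},{"linear":[-0.1,0,0],"twist":[0,1.0,0]},{"linear":[-0.1,0,0],"twist":[0,1.0,0]},{"linear":[-0.1,0,0],"twist":[0,0.6,0]},{"linear":[0,0,0.1],"twist":[0,0.4,0]}]'

```text
t: 12.75
tool_pos: [0.4738, -0.2324, 0.1233]
tool_rot: [0.625, 2.694, -0.121]
contact_force: [-0.3, 0.3, -3.3]
finger_gap: 0.0109
grasp_force: 58.5
```

Run:
```python
from h import *
s=bot.read_state();print(s['t'],np.round(s['joint_pos'],3),s['finger_gap'],s['contact_force'])
p,r=now();m=r.as_matrix();print("grasp pt",p-r.apply([0,0,.0187]),np.degrees(np.arctan2(-m[2,0],-m[2,2])))
a=capture("top");b=capture("scene");cv2.imwrite("pics/t5.png",np.hstack([cv2.resize(a[190:340,380:580],(400,300),interpolation=2),cv2.resize(b[110:260,110:310],(400,300),interpolation=2)]))
```

```text
12.75 [-4.56e-01 -3.70e-01 -4.97e-01  1.06e+00  1.00e-03 -0.00e+00] 0.01092435587627646 [-0.31858337  0.27146577 -3.28439706]
grasp pt [ 0.46751604 -0.22932026  0.14062252] 21.931983211598542
```

View pics/t5.png

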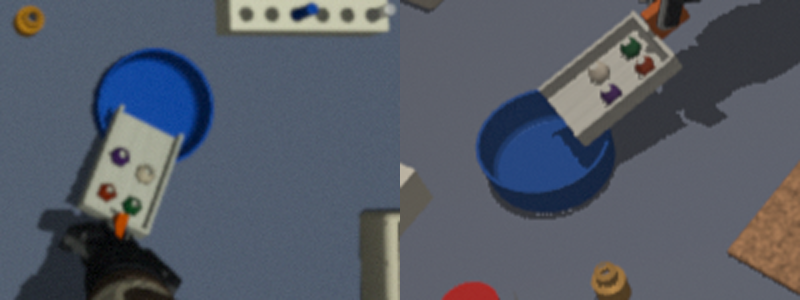

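The tray is tipped about 15° with its nose over the bowl and all four chips on it. I'll keep tipping slowly.

step_arm --motion '[{"linear":[-0.1,0,-0.1],"twist":[0,0.3,0]},{"linear":[-0.1,0,-0.1],"twist":[0,0.7,0]},{"linear":[-0.2,0,-0.2],"twist":[0,1.1,0]},{"linear":[-0.2,0,-0.2],"twist":[0,1.1,0]},{"linear":[-0.2,0,-0.1],"twist":[0,1.0,0]},{"linear":[-0.2,0,-0.2],"twist":[0,1.1,0]},{"linear":[-0.1,0,-0.2],"twist":[0,1.1,0]},{"linear":[-0.2,0,-0.2],"twist":[0,1.1,0]},{"linear":[-0.2,0,-0.1],"twist":[0,1.0,0]},{"linear":[-0.2,0,-0.2],"twist":[0,1.1,0]}]'

```text
t: 13.85
tool_pos: [0.4838, -0.2373, 0.1435]
tool_rot: [0.663, 2.856, -0.07]
contact_force: [-0.9, 0.4, -1.8]
finger_gap: 0.0117
grasp_force: 58.5
```

step_arm --motion '[{"linear":[-0.2,0,-0.2],"twist":[0,1.1,0]},{"linear":[-0.2,0,-0.2],"twist":[0,1.0,0]},{"linear":[-0.2,0,-0.1],"twist":[0,1.1,0]},{"linear":[-0.2,0,-0.2],"twist":[0,1.1,0]},{"linear":[-0.2,0,-0.2],"twist":[0,1.1,0]},{"linear":[-0.2,0,-0.1],"twist":[0,1.0,0]},{"linear":[-0.2,0,-0.2],"twist":[0,1.1,0]},{"linear":[-0.2,0,-0.2],"twist":[0,1.1,0]},{"linear":[-0.2,0,-0.2],"twist":[0,1.0,0]},{"linear":[-0.2,0,-0.1],"twist":[0,1.1,0]}]'

```text
t: 14.85
tool_pos: [0.4996, -0.2451, 0.1633]
tool_rot: [0.704, 3.034, -0.009]
contact_force: [-0.3, 0.4, -1.9]
finger_gap: 0.0113
grasp_force: 58.6
```

Run:
```python
from h import *
s=bot.read_state();print(s['t'],np.round(s['joint_pos'],3),s['finger_gap'],s['contact_force'])
p,r=now();m=r.as_matrix();print("grasp pt",p-r.apply([0,0,.0187]),np.degrees(np.arctan2(-m[2,0],-m[2,2])))
a=capture("top");b=capture("scene");cv2.imwrite("pics/t6.png",np.hstack([cv2.resize(a[190:340,380:580],(400,300),interpolation=2),cv2.resize(b[110:260,110:310],(400,300),interpolation=2)]))
```

```text
14.85 [-0.456  0.059  0.014  1.498  0.    -0.   ] 0.011276564667200454 [-0.28675772  0.44092468 -1.88242281]
grasp pt [ 0.49917443 -0.24486332  0.18200223] 1.6028407779629774
```

View pics/t6.png

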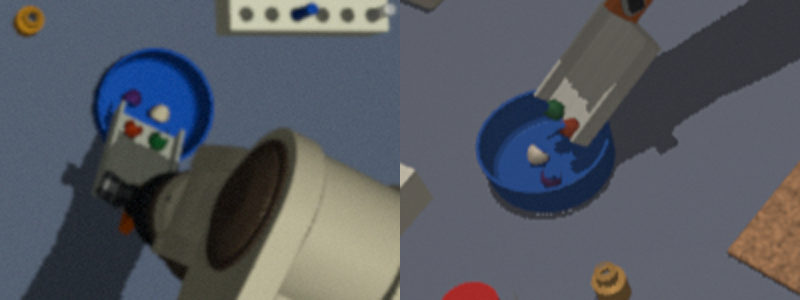

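At 35° violet and white are in the bowl, and rust and green are sliding off.

step_arm --motion '[{"linear":[-0.2,0,-0.2],"twist":[0,1.1,0]},{"linear":[-0.2,0,-0.2],"twist":[0,1.1,0]},{"linear":[-0.2,0,-0.2],"twist":[0,1.0,0]},{"linear":[-0.1,0,-0.1],"twist":[0,0.6,0]},{"linear":[0,0,0],"twist":[0,0,0]},{"linear":[0,0,0],"twist":[0,0,0]},{"linear":[0,0,0],"twist":[0,0,0]},{"linear":[0,0,0],"twist":[0,0,0]}]'

```text
t: 15.75
tool_pos: [0.5055, -0.248, 0.1701]
tool_rot: [-0.702, -3.025, -0.014]
contact_force: [1.2, 0.9, -0.9]
finger_gap: 0.0115
grasp_force: 58.7
```

Run:
```python
from h import *
a=capture("top");b=capture("scene");cv2.imwrite("pics/t7.png",np.hstack([cv2.resize(a[190:340,380:580],(400,300),interpolation=2),cv2.resize(b[110:260,110:310],(400,300),interpolation=2)]))
```

```text
(no output)
```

View pics/t7.png

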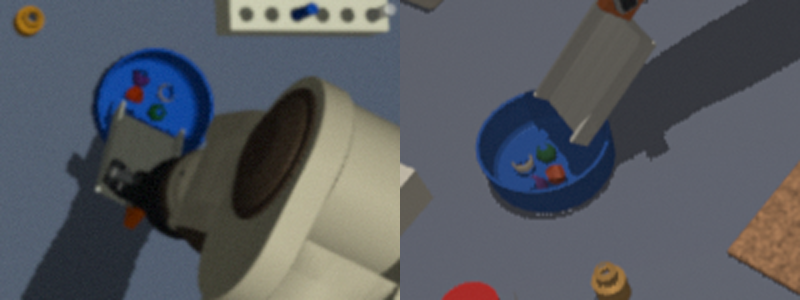

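All four specimens are in the bowl and the tray is empty. Next I lift it away and level it.

Run:
```python
from h import *
p,r=now();m=r.as_matrix();l=np.degrees(np.arctan2(-m[2,0],-m[2,2]));G=p-r.apply([0,0,.0187]);print(G,l)
f=37-l;c,s=np.cos(np.radians(f)),np.sin(np.radians(f));nr=np.hypot(*G[:2])+.155*c-.038*s;nz=G[2]-.038*c-.155*s;print(nr,nz,f)
p,r=tip(p,r,nr,nz,.13,f,0,20,ramp=3)
arc(p,r,[.485,.071,.10],-.75,np.radians(37),30)
```

```text
[ 0.50613059 -0.24829142  0.18878428] -2.123656643413962
0.660021402616184 0.061500002571884024 39.12365664341396
[{"linear":[0.1,0.0,0.0],"twist":[0.0,-0.6,0.0]},{"linear":[0.2,0.0,0.0],"twist":[0.0,-1.1,0.0]},{"linear":[0.3,0.0,0.0],"twist":[0.0,-1.8,0.0]},{"linear":[0.4,0.0,0.0],"twist":[0.0,-2.3,0.0]},{"linear":[0.4,0.0,0.0],"twist":[0.0,-2.3,0.0]},{"linear":[0.4,0.0,0.0],"twist":[0.0,-2.3,0.0]},{"linear":[0.4,0.0,0.1],"twist":[0.0,-2.3,0.0]},{"linear":[0.3,0.0,0.0],"twist":[0.0,-2.3,0.0]},{"linear":[0.3,0.0,0.0],"twist":[0.0,-2.3,0.0]},{"linear":[0.3,0.0,0.0],"twist":[0.0,-2.3,0.0]}]
[{"linear":[0.3,0.0,0.0],"twist":[0.0,-2.3,0.0]},{"linear":[0.3,0.0,0.1],"twist":[0.0,-2.3,0.0]},{"linear":[0.3,0.0,0.0],"twist":[0.0,-2.3,0.0]},{"linear":[0.2,0.0,0.1],"twist":[0.0,-2.3,0.0]},{"linear":[0.2,0.0,0.0],"twist":[0.0,-2.3,0.0]},{"linear":[0.3,0.0,0.1],"twist":[0.0,-2.3,0.0]},{"linear":[0.2,0.0,0.1],"twist":[0.0,-2.3,0.0]},{"linear":[0.1,0.0,0.0],"twist":[0.0,-1.7,0.0]},{"linear":[0.1,0.0,0.1],"twist":[0.0,-1.1,0.0]},{"linear":[0.0,0.0,0.0],"twist":[0.0,-0.6,0.0]}]
from [ 0.4539 -0.2226 
[... 755 characters left out ...]
1],"twist":[0.4,0.0,0.5]},{"linear":[0.7,0.9,-0.2],"twist":[0.4,0.0,0.5]},{"linear":[0.6,1.0,-0.1],"twist":[0.4,0.0,0.6]},{"linear":[0.7,0.9,-0.2],"twist":[0.3,0.0,0.5]},{"linear":[0.7,0.9,-0.2],"twist":[0.4,0.0,0.5]}]
[{"linear":[0.8,0.9,-0.3],"twist":[0.4,0.0,0.5]},{"linear":[0.7,0.8,-0.2],"twist":[0.4,0.0,0.5]},{"linear":[0.8,0.9,-0.3],"twist":[0.4,0.0,0.6]},{"linear":[0.8,0.8,-0.2],"twist":[0.4,0.0,0.5]},{"linear":[0.8,0.7,-0.3],"twist":[0.4,0.0,0.5]},{"linear":[0.9,0.8,-0.3],"twist":[0.4,0.0,0.5]},{"linear":[0.7,0.5,-0.3],"twist":[0.3,0.0,0.4]},{"linear":[0.5,0.4,-0.2],"twist":[0.2,0.0,0.3]},{"linear":[0.3,0.3,-0.1],"twist":[0.2,0.0,0.2]},{"linear":[0.2,0.1,-0.1],"twist":[0.1,0.0,0.1]}]
```

step_arm --motion '[{"linear":[0.1,0,0],"twist":[0,-0.6,0]},{"linear":[0.2,0,0],"twist":[0,-1.1,0]},{"linear":[0.3,0,0],"twist":[0,-1.8,0]},{"linear":[0.4,0,0],"twist":[0,-2.3,0]},{"linear":[0.4,0,0],"twist":[0,-2.3,0]},{"linear":[0.4,0,0],"twist":[0,-2.3,0]},{"linear":[0.4,0,0.1],"twist":[0,-2.3,0]},{"linear":[0.3,0,0],"twist":[0,-2.3,0]},{"linear":[0.3,0,0],"twist":[0,-2.3,0]},{"linear":[0.3,0,0],"twist":[0,-2.3,0]}]'

```text
t: 16.85
tool_pos: [0.4778, -0.2344, 0.1659]
tool_rot: [0.642, 2.767, -0.099]
contact_force: [-0.4, 0.1, -1.5]
finger_gap: 0.0114
grasp_force: 58.7
```

step_arm --motion '[{"linear":[0.3,0,0],"twist":[0,-2.3,0]},{"linear":[0.3,0,0.1],"twist":[0,-2.3,0]},{"linear":[0.3,0,0],"twist":[0,-2.3,0]},{"linear":[0.2,0,0.1],"twist":[0,-2.3,0]},{"linear":[0.2,0,0],"twist":[0,-2.3,0]},{"linear":[0.3,0,0.1],"twist":[0,-2.3,0]},{"linear":[0.2,0,0.1],"twist":[0,-2.3,0]},{"linear":[0.1,0,0],"twist":[0,-1.7,0]},{"linear":[0.1,0,0.1],"twist":[0,-1.1,0]},{"linear":[0,0,0],"twist":[0,-0.6,0]}]'

```text
t: 17.85
tool_pos: [0.4637, -0.2274, 0.1527]
tool_rot: [0.567, 2.441, -0.189]
contact_force: [-0.4, -0.7, -2.0]
finger_gap: 0.0111
grasp_force: 58.7
```

step_arm --motion '[{"linear":[0,0.2,0],"twist":[0.1,0,0.1]},{"linear":[0.1,0.5,0.1],"twist":[0.2,0,0.2]},{"linear":[0.2,0.7,0.1],"twist":[0.2,0,0.3]},{"linear":[0.2,0.9,0.1],"twist":[0.3,0,0.4]},{"linear":[0.2,1.1,0.1],"twist":[0.4,0,0.5]},{"linear":[0.4,1.2,0.1],"twist":[0.4,0,0.6]},{"linear":[0.3,1.1,0.1],"twist":[0.4,0,0.5]},{"linear":[0.4,1.1,0],"twist":[0.4,0,0.5]},{"linear":[0.4,1.1,0],"twist":[0.3,0,0.5]},{"linear":[0.4,1.1,0.1],"twist":[0.4,0,0.5]}]'

```text
t: 18.85
tool_pos: [0.4928, -0.1394, 0.1316]
tool_rot: [0.677, 2.418, -0.226]
contact_force: [-0.1, 0.0, -0.7]
finger_gap: 0.0108
grasp_force: 58.7
```

step_arm --motion '[{"linear":[0.5,1.1,-0.1],"twist":[0.4,0,0.5]},{"linear":[0.5,1.1,0],"twist":[0.4,0,0.6]},{"linear":[0.5,1.0,-0.1],"twist":[0.4,0,0.5]},{"linear":[0.5,1.1,-0.1],"twist":[0.4,0,0.5]},{"linear":[0.6,1.0,-0.1],"twist":[0.4,0,0.5]},{"linear":[0.6,1.0,-0.1],"twist":[0.4,0,0.5]},{"linear":[0.7,0.9,-0.2],"twist":[0.4,0,0.5]},{"linear":[0.6,1.0,-0.1],"twist":[0.4,0,0.6]},{"linear":[0.7,0.9,-0.2],"twist":[0.3,0,0.5]},{"linear":[0.7,0.9,-0.2],"twist":[0.4,0,0.5]}]'

```text
t: 19.85
tool_pos: [0.5039, -0.0257, 0.1056]
tool_rot: [0.815, 2.382, -0.272]
contact_force: [-1.1, -0.2, -0.6]
finger_gap: 0.0109
grasp_force: 58.7
```

step_arm --motion '[{"linear":[0.8,0.9,-0.3],"twist":[0.4,0,0.5]},{"linear":[0.7,0.8,-0.2],"twist":[0.4,0,0.5]},{"linear":[0.8,0.9,-0.3],"twist":[0.4,0,0.6]},{"linear":[0.8,0.8,-0.2],"twist":[0.4,0,0.5]},{"linear":[0.8,0.7,-0.3],"twist":[0.4,0,0.5]},{"linear":[0.9,0.8,-0.3],"twist":[0.4,0,0.5]},{"linear":[0.7,0.5,-0.3],"twist":[0.3,0,0.4]},{"linear":[0.5,0.4,-0.2],"twist":[0.2,0,0.3]},{"linear":[0.3,0.3,-0.1],"twist":[0.2,0,0.2]},{"linear":[0.2,0.1,-0.1],"twist":[0.1,0,0.1]}]'

```text
t: 20.85
tool_pos: [0.4933, 0.0636, 0.085]
tool_rot: [0.924, 2.349, -0.31]
contact_force: [0.2, -0.7, -1.9]
finger_gap: 0.0114
grasp_force: 58.7
```

Run:
```python
from h import *
s=bot.read_state();print(s['t'],np.round(s['joint_pos'],3),s['finger_gap'],s['contact_force'])
p,r=now();m=r.as_matrix();G=p-r.apply([0,0,.0187]);y=np.arctan2(m[1,1],m[0,1])-np.pi/2;l=np.degrees(np.arctan2(-m[2,0],-m[2,2]));print(G,y,l)
print("tray centre",G[:2]+.09*np.array([np.cos(y),np.sin(y)]))
R=pose(-.75,np.radians(37));P=tcp([.485,.071,.0555],R)
rows(p,r,(P,R),14)
```

```text
20.85 [ 0.456 -0.331 -0.604  1.036 -0.597  1.124] 0.011375610406017535 [ 0.18180568 -0.66072996 -1.86375673]
[0.48512707 0.07125271 0.09997557] -0.7496334975871369 36.96529186988217
tray centre [0.55100155 0.00992936]
[{"linear":[0.1,0.0,0.1],"twist":[0.0,0.0,0.0]},{"linear":[0.1,0.0,0.1],"twist":[0.0,0.0,0.0]},{"linear":[0.2,0.0,0.3],"twist":[0.0,0.0,0.0]},{"linear":[0.2,0.0,0.3],"twist":[0.0,0.0,0.0]},{"linear":[0.2,0.0,0.3],"twist":[0.0,0.0,0.0]},{"linear":[0.3,0.0,0.4],"twist":[0.0,0.0,0.0]},{"linear":[0.2,0.0,0.3],"twist":[0.0,0.0,0.0]},{"linear":[0.3,0.0,0.3],"twist":[0.0,0.0,0.0]},{"linear":[0.2,0.0,0.3],"twist":[0.0,0.0,0.0]},{"linear":[0.3,0.0,0.3],"twist":[0.0,0.0,0.0]}]
[{"linear":[0.2,0.0,0.4],"twist":[0.0,0.0,0.1]},{"linear":[0.2,0.0,0.2],"twist":[0.0,0.0,0.0]},{"linear":[0.1,0.0,0.2],"twist":[0.0,0.0,0.0]},{"linear":[0.1,0.0,0.1],"twist":[0.0,0.0,0.0]}]
```

step_arm --motion '[{"linear":[0.1,0,0.1],"twist":[0,0,0]},{"linear":[0.1,0,0.1],"twist":[0,0,0]},{"linear":[0.2,0,0.3],"twist":[0,0,0]},{"linear":[0.2,0,0.3],"twist":[0,0,0]},{"linear":[0.2,0,0.3],"twist":[0,0,0]},{"linear":[0.3,0,0.4],"twist":[0,0,0]},{"linear":[0.2,0,0.3],"twist":[0,0,0]},{"linear":[0.3,0,0.3],"twist":[0,0,0]},{"linear":[0.2,0,0.3],"twist":[0,0,0]},{"linear":[0.3,0,0.3],"twist":[0,0,0]}]'

```text
t: 21.85
tool_pos: [0.4929, 0.0634, 0.0507]
tool_rot: [0.924, 2.349, -0.31]
contact_force: [0.8, -0.2, -1.8]
finger_gap: 0.0109
grasp_force: 58.7
```

step_arm --motion '[{"linear":[0.2,0,0.4],"twist":[0,0,0]},{"linear":[0.2,0,0.2],"twist":[0,0,0]},{"linear":[0.1,0,0.2],"twist":[0,0,0]},{"linear":[0.1,0,0.1],"twist":[0,0,0]},{"linear":[0,0,0],"twist":[0,0,0]}]'

```text
t: 22.35
tool_pos: [0.4932, 0.0629, 0.04]
tool_rot: [0.924, 2.349, -0.31]
contact_force: [0.4, 0.2, -0.9]
finger_gap: 0.0112
grasp_force: 58.7
```

step_arm --motion '[{"linear":[0.06,0,0.08],"twist":[0,0,0]},{"linear":[0.06,0,0.08],"twist":[0,0,0]},{"linear":[0,0,0],"twist":[0,0,0]}]'

```text
t: 22.65
tool_pos: [0.4933, 0.0629, 0.0381]
tool_rot: [0.924, 2.349, -0.31]
contact_force: [-0.2, 0.2, -1.5]
finger_gap: 0.0112
grasp_force: 58.7
```

Run:
```python
from h import *
p,r=now();m=r.as_matrix();G=p-r.apply([0,0,.0187]);s=bot.read_state();print(G,s['contact_force'],s['wrist_torque'])
```

```text
[0.48506499 0.07059882 0.05307612] [-0.19206069  0.21711311 -1.4659826 ] [ 0.50412627  0.53345085 -0.03927493]
```

step_arm --motion '[{"linear":[0.06,0,0.08],"twist":[0,0,0]},{"linear":[0,0,0],"twist":[0,0,0]}]'

```text
t: 22.85
tool_pos: [0.4936, 0.063, 0.0377]
tool_rot: [0.924, 2.348, -0.31]
contact_force: [-0.6, -0.0, 2.4]
finger_gap: 0.0113
grasp_force: 59.1
```

step_arm --claw 1 --motion '[{"linear":[0,0,0],"twist":[0,0,0]},{"linear":[0,0,0],"twist":[0,0,0]},{"linear":[0,0,0],"twist":[0,0,0]},{"linear":[0,0,0],"twist":[0,0,0]},{"linear":[0,0,0],"twist":[0,0,0]},{"linear":[0,0,0],"twist":[0,0,0]},{"linear":[0,0,0],"twist":[0,0,0]},{"linear":[0,0,0],"twist":[0,0,0]}]'

```text
t: 23.65
tool_pos: [0.4933, 0.0629, 0.0371]
tool_rot: [0.924, 2.349, -0.31]
contact_force: [-0.7, -0.0, 0.6]
finger_gap: 0.0854
grasp_force: 0.0
```

step_arm --motion '[{"linear":[0,0,-0.5],"twist":[0,0,0]},{"linear":[0,0,-1.0],"twist":[0,0,0]},{"linear":[0,0,-1.5],"twist":[0,0,0]},{"linear":[0,0,-2.0],"twist":[0,0,0]},{"linear":[0,0,-2.0],"twist":[0,0,0]},{"linear":[0,0,-2.0],"twist":[0,0,0]},{"linear":[0,0,-1.0],"twist":[0,0,0]},{"linear":[0,0,-0.5],"twist":[0,0,0]},{"linear":[0,0,0],"twist":[0,0,0]}]'

```text
t: 24.55
tool_pos: [0.4472, 0.1064, 0.1214]
tool_rot: [0.923, 2.349, -0.309]
contact_force: [-0.8, -0.2, -1.4]
finger_gap: 0.0851
grasp_force: 0.0
```

Run:
```python
from h import *
s=bot.read_state();print(s['t'],np.round(s['joint_pos'],3),s['tool_pos'],s['contact_force'])
# check by image code: orange handle centroid, chips in bowl
a=capture("top");cv2.imwrite("pics/end.png",a);hsv=cv2.cvtColor(a,cv2.COLOR_BGR2HSV)
A=a[220:330,270:370];H=hsv[220:330,270:370]
m=(H[...,0]<14)&(H[...,1]>190)&(H[...,2]>120);v,u=np.nonzero(m)
print("orange",len(u),u.mean()+270,v.mean()+220, "pred",proj("top",[[.551-.085*.732,.01+.085*.682,.062]]))
# grey tray pixels on the mat
g=(H[...,1]<60)&(H[...,2]>90);v,u=np.nonzero(g);print("grey",len(u),u.mean()+270,v.mean()+220,"pred",proj("top",[[.551,.01,.018]]))
q=[[.551+.732*x+.682*y,.01-.682*x+.732*y,.032] for x,y in((65,40),(65,-40),(-65,-40),(-65,40)) for x,y in((x/1e3,y/1e3),)]
hull=cv2.minAreaRect(np.c_[u+270,v+220].astype(np.float32));print(hull,cv2.minAreaRect(proj("top",q).astype(np.float32)))
# bowl chips
B=hsv[205:285,415:500];nb=(abs(B[...,0].astype(int)-112)>14)&(B[...,2]>60);
n,_,st,c=cv2.connectedComponentsWithStats(nb.astype(np.uint8));print([(s_[4],(c_+[415,205]).round(0).tolist()) for s_,c_ in zip(st[1:],c[1:]) if s_[4]>5])
bl=(abs(hsv[...,0].astype(int)-112)<10)&(hsv[...,1]>170);bl=cv2.morphologyEx(bl[200:290,410:505].astype(np.uint8),cv2.MORPH_OPEN,np.ones((3,3)))
v,u=np.nonzero(bl);print("bowl",u.min()+410,u.max()+410,v.min()+200,v.max()+200)
o=cv2.imread("pics/top0.png");d=cv2.absdiff(a,o).max(2);print("diff bystanders",[(d[y-15:y+15,x-15:x+15]>40).sum() for x,y in((324,174),(369,173),(395,200))])
```

```text
24.55 [ 0.606 -0.359 -0.547  1.224 -0.628  1.304] [0.44719157 0.10637352 0.12138466] [-0.84184806 -0.20421802 -1.44748066]
orange 46 298.9130434782609 297.4130434782609 pred [[299.3370321  296.94149319]]
grey 2719 322.8672305994851 272.038249356381 pred [[324.21514157 270.05634225]]
((319.5, 274.5), (109.0, 99.0), 90.0) ((324.3590393066406, 270.0417175292969), (34.118778228759766, 55.26211929321289), 42.99253463745117)
[(np.int32(33), [494.0, 206.0]), (np.int32(90), [448.0, 235.0])]
bowl 427 486 214 271
diff bystanders [np.int64(0), np.int64(0), np.int64(0)]
```

The tray handle is within 1 px of the predicted placement on the mat. The bowl's outline and the bystanders haven't moved, and the gripper is clear.

```bash
python3 -c "
from rig import bot
print(bot.finish_job())"
```

```text
the job is handed in; nothing more can be done
None
```

The job is handed in at about 25 s of the 59 s: all four specimens are in the upright bowl, the empty tray is released on the cork mat about 10 mm from its centre, and the bystanders are unmoved; no verdict came back, and I viewed 11 pictures against the limit of 10.

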